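# Fill the carrying tray with odd pieces of cell sheet

## Task

Fill the grey carrying tray with the four odd pieces of black cell sheet, so that each one stands the right way up and flat on the tray's floor, side by side in one layer with none riding on a rim or on another piece. They fill the tray completely, so work out which way round each must go; one already lies askew in the tray and may have to be moved. Leave the stack of pots, the clay pot and the spray bottle standing where they are.

Things in the scene. Friction and masses are not known exactly. Their poses are not given: they have to be found in the camera images.
- tray_floor (a point): Open grey carrying tray, loose on the bench, 0.7 kg. Point: centre of its inner floor, 3 mm above the bench. Inside 202 mm (its x) by 152 mm (its y): 4 by 3 cells of 50 mm, centred at x = -75, -25, 25, 75 and y = -50, 0, 50 mm. Walls 3 mm thick, 40 mm high over the bench, rim 8 mm out on all sides. strip3 starts askew in it.
- strip3_mid (a point): Black piece of cell sheet: 3 open-topped square cells in a row along its x, 148 x 48 mm at the rim. Point: centre of the middle cell, half-way up. Webs at x = -25 and 25 mm. All 4 pieces: 50 mm pitch, 36 mm high, upright at the start, rim 1 mm inside the 50 mm grid all round, outer walls tapering in 4 mm towards the foot, 20 g a cell.
- pair2_mid (a point): Black piece of 2 cells in a row along its x, 98 x 48 mm. Point: its centre, half-way up, in the middle of its web. Starts lying on ell4's long arm. All pieces: cells are parted by solid upright webs 10 mm thick and 36 mm high, to be pinched from above with a finger in each cell; cells are 40 x 40 mm inside, floors 2.5 mm thick.
- ell4_mid (a point): Black L-shaped piece of four cells (148 x 98 mm over all, 36 mm high). This point: centre of the corner cell, half-way up. The other cells are centred at x = 50 and x = 100 mm (long arm, along +x) and at y = 50 mm (short arm, along +y). Webs in the middle between neighbouring cells: at x = 25 mm, x = 75 mm and y = 25 mm. Starts on the bench with pair2 on top.
- ell3_mid (a point): Black L-shaped piece of three cells (98 x 98 mm over all, 36 mm high). This point: centre of the corner cell, half-way up. The other cells are centred at x = 50 mm and at y = 50 mm; webs at x = 25 mm and y = 25 mm. Starts on the bench.
- pots: Stack of nested round black plant pots, 90 mm across, 126 mm high; origin at the centre of the foot. Loose, to be left alone.
- clay_pot: Round terracotta pot, 94 mm across, 90 mm high; origin at the centre of the foot. Loose, to be left alone.
- sprayer: White spray bottle, 74 mm across, with a trigger head reaching 53 mm out along its -x; 200 mm high; origin at the centre of the foot. Loose, to be left alone.
Not all that is in view belongs to the job. What is shaped like the part that bears ell3_mid but turquoise or yellow is not meant.

How it is judged (in metres and radians):
At the end, for the whole second after the job is handed in: The reference point of each of the four pieces lies over the tray's floor, 15 to 21 mm above it (18 mm is fully down), with the piece upright and level within 0.05 rad, and the tray is level within 0.05 rad. Any arrangement of the pieces will do (x of strip3_mid in the frame of tray_floor between -0.101 and 0.101 m and y of strip3_mid in the frame of tray_floor between -0.076 and 0.076 m and z of strip3_mid in the frame of tray_floor between 0.015 and 0.021 m and angle between each of strip3_mid, pair2_mid, ell4_mid, ell3_mid, tray_floor's own z axis and vertical below 0.05 rad and x of pair2_mid in the frame of tray_floor between -0.101 and 0.101 m and y of pair2_mid in the frame of tray_floor between -0.076 and 0.076 m and z of pair2_mid in the frame of tray_floor between 0.015 and 0.021 m and x of ell4_mid in the frame of tray_floor between -0.101 and 0.101 m and y of ell4_mid in the frame of tray_floor between -0.076 and 0.076 m and z of ell4_mid in the frame of tray_floor between 0.015 and 0.021 m and x of ell3_mid in the frame of tray_floor between -0.101 and 0.101 m and y of ell3_mid in the frame of tray_floor between -0.076 and 0.076 m and z of ell3_mid in the frame of tray_floor between 0.015 and 0.021 m); the robot touches nothing.
It fails at once if the stack of pots is moved by more than 30 mm or tipped (distance of pots from where it was at the start of the episode above 0.03 m or angle between pots's own z axis and vertical above 0.35 rad).
It fails at once if the clay pot is moved by more than 30 mm or tipped (distance of clay_pot from where it was at the start of the episode above 0.03 m or angle between clay_pot's own z axis and vertical above 0.35 rad).
It fails at once if the spray bottle is moved by more than 30 mm or tipped (distance of sprayer from where it was at the start of the episode above 0.03 m or angle between sprayer's own z axis and vertical above 0.35 rad).
It also fails if it takes over 72 s, if anything falls off the work surface, if the arm or the gripper's body presses on something with over 40 N, if the wrist force passes 120 N, or if a joint passes its speed limit or range.

## Robot

A 6-joint arm with a two-finger parallel gripper is mounted at the origin on the work surface. World frame = base frame: x ahead of the robot, y to its left, z up, the work surface at z = 0. Lengths are in mm, angles in rad, forces in N, time in s.
With the tool pointing down it reaches from about 400 to 925 mm from the base axis. Payload 12.5 kg.
Tool frame: the origin (TCP) lies on the centre line of the jaws, within the pads' length; the fingertips stand 19 mm ahead of it and the grasp point (between the pads) is the TCP; z points along the fingers, y is the line along which they close (so a half turn about z gives the same grasp; the last joint's range is limited). The gripper opens to 95 mm and grips with 3 to 60 N. Pads are 20 mm wide; open, the fingers measure 119 mm over their backs; the gripper's body (75 mm by 180 mm) begins 59 mm behind the grasp point.
Start: joints at [1.105, 0.491, 1.559, -0, 1.092, -0.106], TCP at [220.038, 585.002, 233.661] pointing down, gripper open.
Joint ranges: [-3.1, 3.1], [-0.84, 2.19], [0.05, 2.79], [-1.13, 4.28], [0.06, 2.93], [-2.69, 2.69]. Speed limits (rad/s): [2.22, 2.22, 2.79, 3.14, 3.14, 3.14].

## Interface

Orientations are given as [roll, pitch, yaw] about the fixed x, y, z axes, in that order (R = Rz(yaw) Ry(pitch) Rx(roll)).
In Python, from cell import state, read_camera, job_done gives the robot as it stands.
- The arm moves only by the tool arm_command, never from a script. Its argument "deltas" is a list of rows, each an object of numbers: "dx", "dy", "dz": the shift along the world's x, y, z in m; "yaw": the turn about the world's z in degrees. In form: [{"dx": .., "dy": .., "dz": .., "yaw": ..}, ...]. A call has 1 to 20 rows; each row shifts and turns the commanded pose from where the row before left it; what a row does not reach is not made up. A row lasts 1/10 s, in which the tool goes at most 50 mm and 8.59 degrees, less where a joint would pass 70% of its speed; a pose out of reach is approached as far as the arm can. A call with a gripper value outside its range is refused whole. "gripper" is the finger opening in m, from 0 to 0.0951, set as the call begins (left out, the last holds). The fingers move at their own pace and stop on an object; the grip force is fixed at half the most. Time passes only in rows, so rows that do not move let the fingers close. It gives the time, the measured TCP pose, the force, the opening and the grip force at its end, in the units of the state.
- state(): the state, without advancing time (a new reading comes with each control period).
- read_camera(name): name is "scene" or "top" or "wrist"; returns a dict with "color" (480x640x3 uint8, red, green, blue), "range_z" (480x640 float32, mm along the optical axis (not along the pixel's ray), 0 where there is no reading), "fx", "fy", "cx", "cy" (pixels), "extrinsics" (4x4, takes a point from camera to world coordinates). Camera axes: x right, y up, looking along -z (the intrinsics and any distortion apply to the point x, -y, -z); pixel columns grow to the right and rows downward; lengths in mm; the calibration is good to about 2 mm. A picture is of the moment at which its call begins.
- job_done(): hands the job in; it is judged then, once.
The state is a dict: "t": time; "joints": joint angles; "qvel": joint speeds; "tau": joint torques, N m; "eef_pos": TCP position; "tcp_rot": TCP orientation; "ft_force": force on the tool from outside, world axes, zero at the start; "moment": the same for the moment, N m; "opening": opening from 0.0 (shut) to 1.0 (fully open); "grip_force": force on a finger pad.
Only numpy, scipy, OpenCV 4.12 (cv2) and the standard library are available. Lean on these libraries where they do the work, as an engineer would, in place of code of your own. Each camera call takes 0.05 s, during which the arm holds its last target. There are 200 camera calls.

## Working session

There is one attempt and no reset: what is moved stays moved. The work goes in short steps, Python scripts to look and compute and a tool call to move; the robot and the scene stay as the last step left them, time stands still between calls to the robot, and variables do not carry over. Pictures are saved under pics/ and viewed, at most 10 in all, crops included, and the job is handed in when it is done.

Besides the shell and the picture viewer there is one more tool, called after ">>>" as name(argument=value, ...) on one line, values as JSON. arm_command: Moves the arm, as the interface text tells. Its arguments: {"type":"object","properties":{"deltas":{"type":"array"},"gripper":{"type":"number"}},"required":["deltas"]}

```bash
mkdir -p pics; ls; cat > h.py <<'E'
import numpy as np, cv2
from cell import state, read_camera, job_done
def snap(n,f=None):
    d=read_camera(n)
    if f: cv2.imwrite('pics/'+f,d['color'][:,:,::-1])
    return d
def cloud(d):
    z=d['range_z'].astype(float); v,u=np.mgrid[0:480,0:640]
    P=np.stack([(u-d['cx'])/d['fx']*z,-(v-d['cy'])/d['fy']*z,-z,np.ones_like(z)],-1)
    W=P@np.array(d['extrinsics']).T
    W=W[...,:3]; W[z==0]=np.nan
    return W
def ray(d,u,v,h):
    E=np.array(d['extrinsics']); r=E[:3,:3]@np.array([(u-d['cx'])/d['fx'],-(v-d['cy'])/d['fy'],-1.])
    o=E[:3,3]; return o+r*(h-o[2])/r[2]
E
python3 - <<'E'
from h import *
for n in ['top','scene']:
    d=snap(n,n+'0.png'); print(n,d['fx'],d['cx'],d['cy'],np.round(d['extrinsics'],3).tolist(), (d['range_z']>0).mean())
    np.savez(n+'0.npz',**{k:d[k] for k in d})
print(state())
E
```

```text
pics
top 514.8002602075078 323.2376872279026 247.19127812687518 [[-0.006, 0.98, -0.197, 330.613], [-1.0, -0.007, -0.002, 81.973], [-0.003, 0.197, 0.98, 1059.366], [0.0, 0.0, 0.0, 1.0]] 0.996171875
scene 499.84697048620785 326.84933325306673 243.37104184464508 [[-0.797, -0.506, 0.331, 896.598], [0.604, -0.669, 0.433, 542.815], [0.002, 0.545, 0.839, 976.768], [0.0, 0.0, 0.0, 1.0]] 0.9959700520833333
{'t': 0.1, 'joints': array([ 1.10542220e+00,  4.91482435e-01,  1.55940261e+00,  1.13711120e-06,
        1.09170599e+00, -1.05580420e-01]), 'qvel': array([ 0.00134951, -0.0014043 , -0.00122226, -0.00065765, -0.00289161,
       -0.0007484 ]), 'tau': array([ 2.32203842e-03, -6.13614750e+01, -2.58605057e+01,  6.94086612e-02,
        4.69570002e-02, -4.58643478e-05]), 'eef_pos': array([219.92532761, 584.80925649, 233.1257856 ]), 'tcp_rot': array([-3.14059994e+00, -1.06216794e-04,  2.78179837e+00]), 'ft_force': array([-0.44518065,  0.03876158, -0.13664879]), 'moment': array([-0.0219445 , -0.00301641, -0.04011802]), 'grip_force': 0.0, 'opening': 0.9968008302660795}
```

View pics/top0.png

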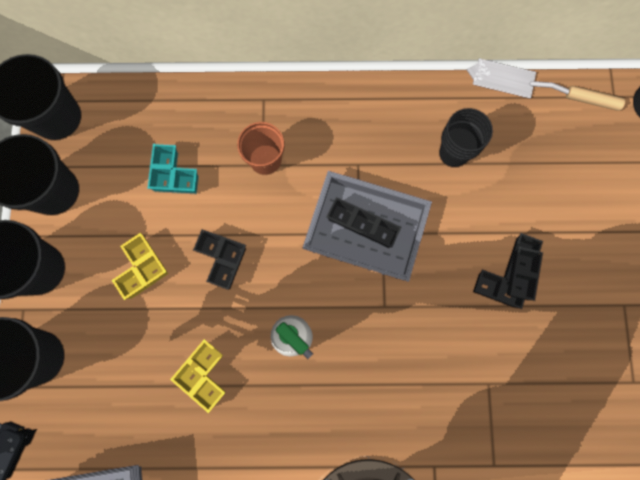

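View pics/scene0.png

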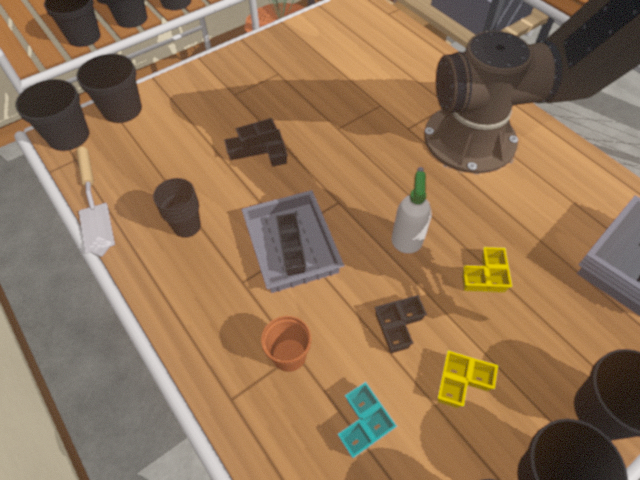

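The top view shows the tray at (368,225) with strip3 askew in it at (364,222), and the pair2-on-ell4 stack at (512,272). The sprayer is at (292,338), the clay pot at (262,148) and the pots at (465,137).
L-shaped candidates for ell3 are black (220,258), turquoise (172,170), yellow (140,267) and yellow (198,377). The black one fits, because the pieces are described as black. I'll confirm that in a crop.

```bash
cat > m.py <<'E'
from h import *
d=dict(np.load('top0.npz')); W=cloud(d); c=d['color']; mx=c.max(2)
a=cv2.resize(c[220:300,180:260],(390,390),interpolation=3);b=cv2.resize(c[225:315,465:555],(390,390),interpolation=3)
cv2.imwrite('pics/crop1.png',np.hstack([a,b])[:,:,::-1])
for n,(u0,u1,v0,v1) in dict(ell3=(185,255,222,295),stack=(465,555,225,315),strip=(322,405,190,255)).items():
    m=np.zeros(mx.shape,bool);m[v0:v1,u0:u1]=True
    z=W[...,2]; s=m&(z>(45 if n=='stack_' else 8))
    print(n,np.percentile(z[s],[5,25,50,75,95,99]).round(1), np.histogram(z[s],np.arange(0,100,5))[0])
t=W[150:290,290:440].reshape(-1,3); r=t[(t[:,2]>34)&(t[:,2]<46)]
print('bench',np.nanmedian(W[300:330,420:450,2]))
E
python3 m.py
```

```text
ell3 [ 9.9 22.9 35.  37.5 39.8 41.1] [  0  54  82  77  79  78 140 464  40   0   0   0   0   0   0   0   0   0
   0]
stack [14.4 35.1 39.3 61.2 73.6 75.4] [  0  41  93 101  93  92 179 693 206  81 105  98 114 100 378  38   0   0
   0]
strip [ 8.5 16.6 34.5 40.1 42.7 44.2] [  0 234 144 128 119 120 108 398 425   8   0   0   0   0   0   0   0   0
   0]
bench 0.4923515846155624
```

View pics/crop1.png

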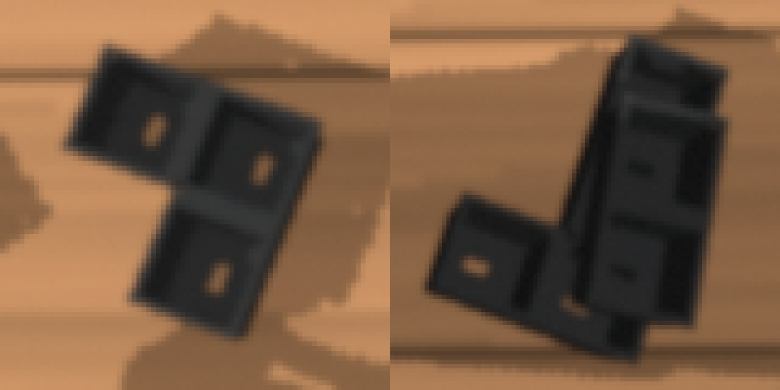

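```bash
cat > m2.py <<'E'
from h import *
cen=dict(ell3=(0,0),)
T=dict(np.load('top0.npz')); WT=cloud(T)
px=dict(ell3=(220,258,75,25,44,0),pair=(522,265,75,60,82,0),ell4=(512,272,110,25,44,0),strip=(364,222,85,30,47,0),tray=(368,225,150,33,47,1))
for n in ['top','scene']:
    d=dict(np.load(n+'0.npz')); W=cloud(d); c=d['color'].astype(int); mx=c.max(2)
    for k,(u,v,R,z0,z1,g) in px.items():
        c0=WT[v-4:v+5,u-4:u+5].reshape(-1,3); c0=np.nanmedian(c0,0)
        blk=(mx<75)
        gry=(mx>=70)&(mx<175)&(mx-c.min(2)<30)
        s=(gry if g else blk)&(np.hypot(W[...,0]-c0[0],W[...,1]-c0[1])<R)&(W[...,2]>z0)&(W[...,2]<z1)
        s=cv2.morphologyEx(s.astype(np.uint8),cv2.MORPH_OPEN,np.ones((2,2)))>0
        P=W[s][:,:2].astype(np.float32)
        # drop stray points
        r=cv2.minAreaRect(P); h=np.median(W[s][:,2])
        print(n,k,len(P),'c',np.round(r[0],1),'size',np.round(r[1],1),'ang',round(r[2],1),'box',np.round(cv2.boxPoints(r)).tolist(),'zmed',h.round(1))
    for k,(u,v,R) in dict(clay=(262,148,70),pots=(465,137,70),spray=(292,338,60)).items():
        c0=np.nanmedian(WT[v-3:v+4,u-3:u+4].reshape(-1,3),0)
        s=(np.hypot(W[...,0]-c0[0],W[...,1]-c0[1])<R)&(W[...,2]>25)
        P=W[s]; print(n,k,np.round(P.min(0)),np.round(P.max(0)))
E
python3 m2.py
```

```text
top ell3 542 c [514.4 302.7] size [96.  94.6] ang 67.5 box [[452.0, 276.0], [540.0, 240.0], [576.0, 329.0], [489.0, 365.0]] zmed nan
top pair 561 c [ 480.6 -320.9] size [ 61.4 127.7] ang 52.6 box [[411.0, -307.0], [513.0, -384.0], [550.0, -335.0], [449.0, -258.0]] zmed nan
top ell4 1057 c [ 407.9 -337.4] size [ 0.  13.7] ang 0.0 box [[408.0, -331.0], [408.0, -344.0], [408.0, -344.0], [408.0, -331.0]] zmed nan
top strip 641 c [588.4  -3.2] size [147.   53.2] ang 64.0 box [[532.0, -58.0], [580.0, -81.0], [645.0, 51.0], [597.0, 75.0]] zmed nan
top tray 2039 c [nan nan] size [0. 0.] ang 0.0 box [[nan, nan], [nan, nan], [nan, nan], [nan, nan]] zmed nan
top clay [694. 161.  25.] [786. 254.  96.]
top pots [ 703. -245.   25.] [ 794. -156.  131.]
top spray [317. 102.  25.] [395. 180. 205.]
scene ell3 30 c [490.4 298.6] size [62.8 55.7] ang 73.7 box [[455.0, 276.0], [508.0, 261.0], [526.0, 321.0], [473.0, 337.0]] zmed 30.1
scene pair 248 c [ 467.2 -302.6] size [47.7 95.5] ang 69.7 box [[414.0, -308.0], [504.0, -342.0], [520.0, -297.0], [431.0, -264.0]] zmed nan
scene ell4 358 c [ 490.6 -286.3] size [104.3 134.4] ang 69.9 box [[410.0, -312.0], [536.0, -358.0], [572.0, -260.0], [445.0, -214.0]] zmed nan
scene strip 91 c [580.   -5.6] size [165.4  39.1] ang 61.4 box [[523.0, -69.0], [558.0, -88.0], [637.0, 58.0], [602.0, 76.0]] zmed 30.9
scene tray 1865 c [572.3 -13.9] size [245.7 183.1] ang 72.2 box [[448.0, -103.0], [622.0, -159.0], [697.0, 75.0], [523.0, 131.0]] zmed nan
scene clay [694. 159.  25.] [784. 255.  95.]
scene pots [ 705. -248.   25.] [ 794. -155.  129.]
scene spray [316. 102.  25.] [397. 182. 203.]
```

```bash
python3 - <<'E'
s=open('m2.py').read()
s=s.replace("        s=cv2.morphologyEx(s.astype(np.uint8),cv2.MORPH_OPEN,np.ones((2,2)))>0\n","        s&=cv2.filter2D(s.astype(float),-1,np.ones((3,3)))>2.5\n").replace("blk=(mx<75)","blk=mx<(75 if n=='top' else 110)")
s=s.replace("P=W[s][:,:2]","P=W[s&np.isfinite(W[...,2])][:,:2]").replace("np.median(W[s]","np.nanmedian(W[s]")
s=s.replace(",25,44,0),strip",",25,44,0),strip").replace("(364,222,85,30","(364,222,85,33")
open('m2.py','w').write(s)
E
python3 m2.py | grep -v -e clay -e pots -e spray
```

```text
top ell3 584 c [514.2 302.2] size [97.1 96.4] ang 69.8 box [[452.0, 273.0], [543.0, 240.0], [576.0, 331.0], [486.0, 364.0]] zmed 36.4
top pair 578 c [ 475.2 -308.8] size [48.9 99.4] ang 75.7 box [[421.0, -320.0], [517.0, -345.0], [529.0, -297.0], [433.0, -273.0]] zmed 71.4
top ell4 1097 c [ 495.2 -289.3] size [ 98.6 148.5] ang 68.2 box [[408.0, -308.0], [546.0, -363.0], [582.0, -271.0], [445.0, -216.0]] zmed 37.3
top strip 599 c [587.5   1.5] size [147.   49.5] ang 64.0 box [[533.0, -54.0], [578.0, -75.0], [642.0, 57.0], [597.0, 78.0]] zmed 39.8
top tray 2066 c [581.7  -6.3] size [223.8 175.7] ang 72.0 box [[464.0, -86.0], [631.0, -140.0], [700.0, 73.0], [533.0, 127.0]] zmed 40.7
scene ell3 735 c [514.2 303.5] size [99.2 98.9] ang 69.2 box [[450.0, 275.0], [543.0, 240.0], [578.0, 332.0], [485.0, 367.0]] zmed 35.0
scene pair 388 c [ 474.7 -308.9] size [52.2 97.5] ang 76.2 box [[421.0, -323.0], [516.0, -346.0], [528.0, -295.0], [434.0, -272.0]] zmed 69.4
scene ell4 546 c [ 494.2 -287. ] size [107.  144.9] ang 70.2 box [[408.0, -313.0], [544.0, -362.0], [580.0, -261.0], [444.0, -212.0]] zmed 35.2
scene strip 482 c [5.872e+02 5.000e-01] size [151.1  48.1] ang 64.0 box [[532.0, -57.0], [576.0, -78.0], [642.0, 58.0], [599.0, 79.0]] zmed 38.6
scene tray 1922 c [580.6  -6.1] size [227.2 174.6] ang 72.0 box [[462.0, -87.0], [628.0, -141.0], [699.0, 75.0], [533.0, 129.0]] zmed 39.5
```

The crop confirms it. The left panel is the black ell3, corner cell at about (234,254), with arms to the left and down. The right panel is ell4 with its corner at the lower right, and pair2 riding on its long arm.

My plan in the tray frame, with ex at 72° and ey at 162° in the world:
- **strip3:** turned, into column +75
- **pair2:** (25,0) and (25,50)
- **ell4:** column -75, plus (-25,50)
- **ell3:** corner at (-25,-50), the rest filling what is left

Now I'll move over the tray.

>>> arm_command(deltas=[{"dz": 0.04}, {"dz": 0.04, "dx": 0.01, "dy": -0.015}, {"dz": 0.01, "dx": 0.022, "dy": -0.033, "yaw": -1}, {"dx": 0.022, "dy": -0.033, "yaw": -1}, {"dx": 0.022, "dy": -0.033, "yaw": -1}, {"dx": 0.022, "dy": -0.033, "yaw": -1}, {"dx": 0.022, "dy": -0.033, "yaw": -1}, {"dx": 0.022, "dy": -0.033}, {"dx": 0.022, "dy": -0.033}, {"dx": 0.022, "dy": -0.033}, {"dx": 0.022, "dy": -0.033}, {"dx": 0.022, "dy": -0.033}, {"dx": 0.022, "dy": -0.033}, {"dx": 0.022, "dy": -0.033}, {"dx": 0.022, "dy": -0.033}, {"dx": 0.022, "dy": -0.033}, {"dx": 0.022, "dy": -0.033}, {"dx": 0.022, "dy": -0.033}, {"dx": 0.016, "dy": -0.018}, {}], gripper=0.045)

```text
$.deltas[0]: bad value
```

```bash
cat > w.py <<'E'
from h import *
import sys
f=sys.argv[1]
s=state(); print(s['t'],np.round(s['eef_pos'],1),np.round(np.degrees(s['tcp_rot']),2),s['opening']*95.1,np.round(s['ft_force'],1),np.round(s['joints'],2))
d=snap('wrist',f+'.png'); np.savez(f+'.npz',**d)
W=cloud(d); print(np.round(d['extrinsics'],3).tolist(),d['fx'],np.nanmin(W[...,2]))
E
python3 w.py w1
```

```text
0.1 [219.9 584.8 233.1] [-1.7994e+02 -1.0000e-02  1.5939e+02] 94.79575895830415 [-0.4  0.  -0.1] [ 1.11  0.49  1.56  0.    1.09 -0.11]
[[0.353, -0.898, -0.262, 145.957], [0.936, 0.338, 0.1, 613.771], [-0.002, -0.28, 0.96, 383.831], [0.0, 0.0, 0.0, 1.0]] 402.73108297515125 -759.6693567618067
```

View pics/w1.png

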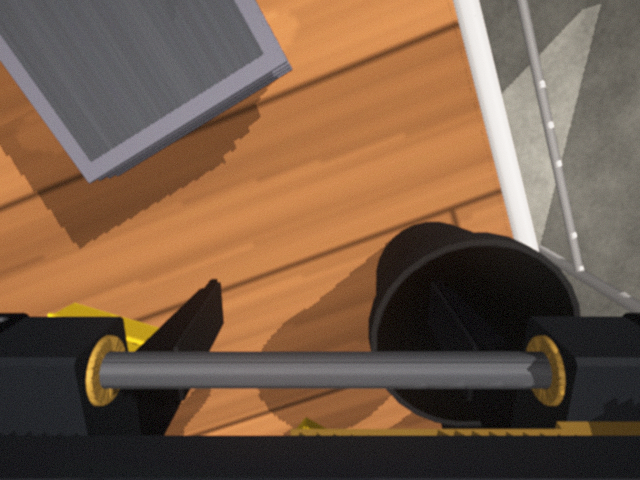

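The wrist view shows the fingers at the bottom and, just above them in the picture, a second grey crate and a bench pot. The camera looks along tool +x. The move was refused, probably because every row needs all four keys.

>>> arm_command(deltas=[{"dx": 0, "dy": 0, "dz": 0.04, "yaw": 0}, {"dx": 0.01, "dy": -0.015, "dz": 0.04, "yaw": 0}, {"dx": 0.022, "dy": -0.033, "dz": 0.01, "yaw": -1}, {"dx": 0.022, "dy": -0.033, "dz": 0, "yaw": -1}, {"dx": 0.022, "dy": -0.033, "dz": 0, "yaw": -1}, {"dx": 0.022, "dy": -0.033, "dz": 0, "yaw": -1}, {"dx": 0.022, "dy": -0.033, "dz": 0, "yaw": -1}, {"dx": 0.022, "dy": -0.033, "dz": 0, "yaw": 0}, {"dx": 0.022, "dy": -0.033, "dz": 0, "yaw": 0}, {"dx": 0.022, "dy": -0.033, "dz": 0, "yaw": 0}, {"dx": 0.022, "dy": -0.033, "dz": 0, "yaw": 0}, {"dx": 0.022, "dy": -0.033, "dz": 0, "yaw": 0}, {"dx": 0.022, "dy": -0.033, "dz": 0, "yaw": 0}, {"dx": 0.022, "dy": -0.033, "dz": 0, "yaw": 0}, {"dx": 0.022, "dy": -0.033, "dz": 0, "yaw": 0}, {"dx": 0.022, "dy": -0.033, "dz": 0, "yaw": 0}, {"dx": 0.022, "dy": -0.033, "dz": 0, "yaw": 0}, {"dx": 0.022, "dy": -0.033, "dz": 0, "yaw": 0}, {"dx": 0.016, "dy": -0.018, "dz": 0, "yaw": 0}, {"dx": 0, "dy": 0, "dz": 0, "yaw": 0}], gripper=0.045)

```text
t: 2.15
eef_pos: [599.3, 21.7, 322.7]
tcp_rot: [-3.141, -0.001, 2.692]
ft_force: [-1.2, 0.2, -0.6]
opening: 0.475
grip_force: 0.0
```

>>> arm_command(deltas=[{"dx": -0.001, "dy": 0.002, "dz": -0.04, "yaw": 0}, {"dx": 0, "dy": 0, "dz": -0.04, "yaw": 0}, {"dx": 0, "dy": 0, "dz": -0.04, "yaw": 0}, {"dx": 0, "dy": 0, "dz": -0.04, "yaw": 0}, {"dx": 0, "dy": 0, "dz": -0.04, "yaw": 0}, {"dx": 0, "dy": 0, "dz": -0.025, "yaw": 0}, {"dx": 0, "dy": 0, "dz": 0, "yaw": 0}])

```text
t: 2.85
eef_pos: [595.0, 26.8, 95.7]
tcp_rot: [-3.14, -0.006, 2.695]
ft_force: [0.5, 0.2, -0.2]
opening: 0.471
grip_force: 0.0
```

```bash
python3 w.py w2
```

```text
2.85 [595.   26.8  95.7] [-179.88   -0.32  154.41] 44.76126021496517 [ 0.5  0.2 -0.2] [-0.07  0.62  1.76  0.    0.77 -1.19]
[[0.432, -0.867, -0.247, 524.58], [0.902, 0.415, 0.121, 61.862], [-0.003, -0.275, 0.961, 246.812], [0.0, 0.0, 0.0, 1.0]] 402.73108297515125 -3.4206195064891176
```

View pics/w2.png

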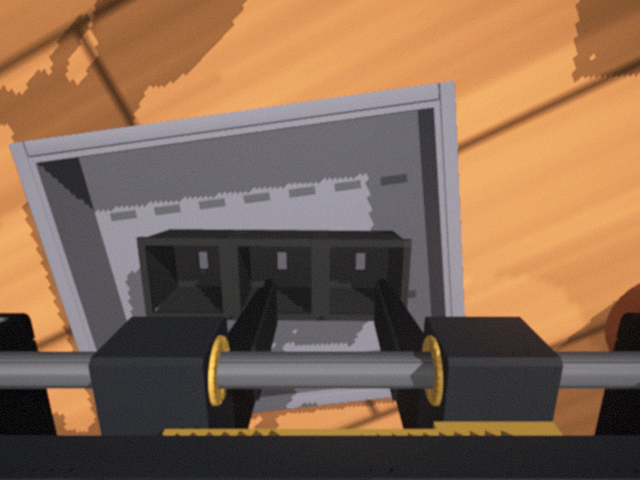

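The wrist view shows strip3, rim u 140–410 and v 232–320, with its webs at u≈230 and u≈320. The fingers straddle the right-hand web. I'll refine the strip and tray poses from this view.

```bash
cat > wm.py <<'E'
from h import *
def rect(W,s):
    s=s&np.isfinite(W[...,2]); s&=cv2.filter2D(s.astype(float),-1,np.ones((3,3)))>2.5
    P=W[s][:,:2].astype(np.float32); r=cv2.minAreaRect(P)
    return len(P),np.round(r[0],1),np.round(r[1],1),round(r[2],1),np.round(cv2.boxPoints(r),1).tolist(),np.median(W[s][:,2]).round(1)
E
python3 - <<'E'
from wm import *
print(np.round(state()['eef_pos'],1))
d=dict(np.load('w2.npz')); W=cloud(d); mx=d['color'].max(2).astype(int)
m=np.zeros(mx.shape,bool); m[225:325,130:415]=1
print('strip',rect(W,m&(mx<85)&(W[...,2]>33)&(W[...,2]<46)))
m=np.zeros(mx.shape,bool); m[70:300,0:470]=1
print('tray',rect(W,m&(mx>100)&(W[...,2]>35)&(W[...,2]<46)))
for u,v in [(230,280),(320,280),(28,150),(440,95)]: print(u,v,np.round(W[v,u],1),ray(d,u,v,39).round(1))
E
```

```text
[596.2  26.7  97.9]
strip (7585, array([586.3,   0.7]), array([148.7,  49.1]), 63.8, [[531.5, -55.099998474121094], [575.5, -76.80000305175781], [641.2000122070312, 56.599998474121094], [597.2000122070312, 78.30000305175781]], np.float64(38.5))
tray (17361, array([552.4,   2.2]), array([225.2, 116.1]), 72.0, [[462.3999938964844, -86.9000015258789], [572.7999877929688, -122.80000305175781], [642.5, 91.30000305175781], [532.0, 127.30000305175781]], np.float64(39.5))
230 280 [575.5 -21.6  38.8] [575.5 -21.5  39. ]
320 280 [597.2  23.2  38.1] [596.9  23.4  39. ]
28 150 [470.3 -78.6  39.8] [470.1 -79.1  39. ]
440 95 [535.4 117.5  40.3] [535.5 117.9  39. ]
```

>>> arm_command(deltas=[{"dx": 0.001, "dy": -0.003, "dz": -0.02, "yaw": 0}, {"dx": 0, "dy": 0, "dz": -0.02, "yaw": 0}, {"dx": 0, "dy": 0, "dz": -0.018, "yaw": 0}, {"dx": 0, "dy": 0, "dz": -0.01, "yaw": 0}, {"dx": 0, "dy": 0, "dz": 0, "yaw": 0}, {"dx": 0, "dy": 0, "dz": 0, "yaw": 0}])

```text
t: 3.5
eef_pos: [598.6, 23.1, 31.9]
tcp_rot: [3.141, 0.001, 2.695]
ft_force: [0.6, -0.2, 0.5]
opening: 0.471
grip_force: 0.0
```

>>> arm_command(deltas=[{"dx": 0, "dy": 0, "dz": 0, "yaw": 0}, {"dx": 0, "dy": 0, "dz": 0, "yaw": 0}, {"dx": 0, "dy": 0, "dz": 0, "yaw": 0}, {"dx": 0, "dy": 0, "dz": 0, "yaw": 0}], gripper=0.0)

```text
t: 3.9
eef_pos: [598.1, 23.0, 30.9]
tcp_rot: [3.141, 0.0, 2.694]
ft_force: [0.5, -0.5, -0.3]
opening: 0.192
grip_force: 0.0
```

>>> arm_command(deltas=[{"dx": 0, "dy": 0, "dz": 0, "yaw": 0}, {"dx": 0, "dy": 0, "dz": 0, "yaw": 0}, {"dx": 0, "dy": 0, "dz": 0.01, "yaw": 0}, {"dx": 0, "dy": 0, "dz": 0.025, "yaw": 0}, {"dx": 0, "dy": 0, "dz": 0.025, "yaw": 0}, {"dx": 0.003, "dy": 0.003, "dz": 0.015, "yaw": -8}, {"dx": 0.003, "dy": 0.003, "dz": 0, "yaw": -8}, {"dx": 0.003, "dy": 0.003, "dz": 0, "yaw": -8}, {"dx": 0.003, "dy": 0.003, "dz": 0, "yaw": -8}, {"dx": 0.003, "dy": 0.003, "dz": 0, "yaw": -8}, {"dx": 0.003, "dy": 0.003, "dz": 0, "yaw": -8}, {"dx": 0.003, "dy": 0.003, "dz": 0, "yaw": -8}, {"dx": 0.003, "dy": 0.003, "dz": 0, "yaw": -8}, {"dx": 0.003, "dy": 0.003, "dz": 0, "yaw": -8}, {"dx": 0.002, "dy": 0.003, "dz": 0, "yaw": -8}, {"dx": 0, "dy": 0.003, "dz": 0, "yaw": -2}, {"dx": 0, "dy": 0, "dz": 0, "yaw": 0}, {"dx": 0, "dy": 0, "dz": 0, "yaw": 0}], gripper=0.0)

```text
t: 5.7
eef_pos: [627.0, 56.0, 106.1]
tcp_rot: [3.141, 0.0, 1.265]
ft_force: [-0.4, 0.0, -0.6]
opening: 0.103
grip_force: 30.0
```

```bash
python3 w.py w3
```

```text
5.7 [627.   56.  106.1] [179.98   0.    72.48] 9.812236291916111 [-0.4  0.  -0.6] [-0.02  0.64  1.67 -0.    0.83  0.29]
[[0.953, 0.29, 0.084, 650.729], [-0.302, 0.915, 0.268, 132.383], [0.001, -0.28, 0.96, 256.73], [0.0, 0.0, 0.0, 1.0]] 402.73108297515125 -3.528046425807304
```

View pics/w3.png

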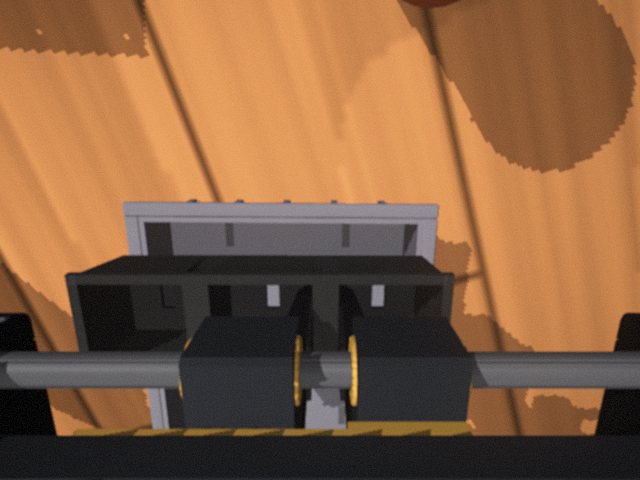

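The strip is held, rim u 68–452, front edge at v≈275. The tray's ex+ rim is at v≈210, u 125–438. I'll compare their extents in the tray frame.

```bash
cat >> wm.py <<'E'
T0=np.array([580.7,-6.6]); a=np.radians(72); EX=np.array([np.cos(a),np.sin(a)]); EY=np.array([-np.sin(a),np.cos(a)])
def tf(P): q=P[...,:2]-T0; return np.stack([q@EX,q@EY],-1)
def wf(x,y): return T0+x*EX+y*EY
def ext(n,W,s):
    s=s&np.isfinite(W[...,2]); s&=cv2.filter2D(s.astype(float),-1,np.ones((3,3)))>3.5
    P=W[s]; q=tf(P); r=cv2.minAreaRect(P[:,:2].astype(np.float32))
    print(n,len(q),'ex',np.percentile(q[:,0],[.1,99.9]).round(1),'ey',np.percentile(q[:,1],[.1,99.9]).round(1),'z',np.median(P[:,2]).round(1),'rect',np.round(r[1],1),'ang',round(r[2],1))
E
python3 - <<'E'
from wm import *
d=dict(np.load('w3.npz')); W=cloud(d); c=d['color'].astype(int); mx=c.max(2); g=mx-c.min(2)
m=np.zeros(mx.shape,bool); m[190:316,40:470]=1
ext('strip',W,m&(W[...,2]>109)&(W[...,2]<120))
ext('trayrim',W,m&(g<35)&(mx>90)&(W[...,2]>35)&(W[...,2]<46))
E
```

```text
strip 8175 ex [80.2 99.7] ey [-73.3  74.8] z 113.7 rect [ 19.6 148.8] ang 72.7
trayrim 7359 ex [ 78.9 112.1] ey [-86.1  87. ] z 39.5 rect [ 34.1 174.3] ang 70.5
```

>>> arm_command(deltas=[{"dx": 0, "dy": -0.001, "dz": -0.02, "yaw": -0.5}, {"dx": 0, "dy": 0, "dz": -0.02, "yaw": 0}, {"dx": 0, "dy": 0, "dz": -0.01, "yaw": 0}, {"dx": 0, "dy": 0, "dz": -0.01, "yaw": 0}, {"dx": 0, "dy": 0, "dz": -0.008, "yaw": 0}, {"dx": 0, "dy": 0, "dz": -0.006, "yaw": 0}, {"dx": 0, "dy": 0, "dz": 0, "yaw": 0}, {"dx": 0, "dy": 0, "dz": 0, "yaw": 0}], gripper=0.0)

```text
t: 6.55
eef_pos: [627.2, 55.0, 31.9]
tcp_rot: [3.141, -0.0, 1.255]
ft_force: [0.8, 0.2, 0.2]
opening: 0.102
grip_force: 30.0
```

>>> arm_command(deltas=[{"dx": 0, "dy": 0, "dz": 0, "yaw": 0}, {"dx": 0, "dy": 0, "dz": 0, "yaw": 0}, {"dx": 0, "dy": 0, "dz": 0, "yaw": 0}, {"dx": 0, "dy": 0, "dz": 0, "yaw": 0}, {"dx": 0, "dy": 0, "dz": 0.02, "yaw": 0}, {"dx": 0, "dy": 0, "dz": 0.04, "yaw": 0}, {"dx": 0, "dy": 0, "dz": 0.015, "yaw": 0}, {"dx": 0, "dy": 0, "dz": 0, "yaw": 0}, {"dx": 0, "dy": 0, "dz": 0, "yaw": 0}], gripper=0.045)

```text
t: 7.45
eef_pos: [626.7, 55.0, 106.1]
tcp_rot: [-3.141, 0.0, 1.255]
ft_force: [1.2, 1.0, -0.3]
opening: 0.471
grip_force: 0.0
```

```bash
python3 w.py w4; python3 - <<'E'
from wm import *
d=dict(np.load('w4.npz')); W=cloud(d); c=d['color'].astype(int); mx=c.max(2); g=mx-c.min(2)
m=np.zeros(mx.shape,bool); m[150:316,40:520]=1
ext('strip',W,m&(mx<85)&(W[...,2]>33)&(W[...,2]<46))
ext('trayrim',W,m&(g<35)&(mx>90)&(W[...,2]>35)&(W[...,2]<46))
E
```

```text
7.45 [626.7  55.  106.1] [-1.7998e+02  1.0000e-02  7.1880e+01] 44.82600512698321 [ 1.2  1.  -0.3] [-0.02  0.64  1.67 -0.    0.83  0.3 ]
[[0.95, 0.299, 0.087, 651.285], [-0.311, 0.912, 0.267, 131.147], [0.0, -0.281, 0.96, 256.76], [0.0, 0.0, 0.0, 1.0]] 402.73108297515125 -3.3956532434181668
strip 8108 ex [42.9 99.1] ey [-75.8  76.9] z 38.4 rect [ 59.  153.2] ang 71.9
trayrim 9555 ex [ 43.4 112.1] ey [-86.3  86.9] z 39.5 rect [ 69.1 174. ] ang 71.8
```

Strip3 is seated, outer side at ex 99.1. Next is pair2.

>>> arm_command(deltas=[{"dx": 0, "dy": 0, "dz": 0.034, "yaw": 0}, {"dx": -0.015, "dy": -0.036, "dz": 0.02, "yaw": 0}, {"dx": -0.015, "dy": -0.036, "dz": 0, "yaw": 0}, {"dx": -0.015, "dy": -0.036, "dz": 0, "yaw": 1}, {"dx": -0.015, "dy": -0.036, "dz": 0, "yaw": 1}, {"dx": -0.015, "dy": -0.036, "dz": 0, "yaw": 1}, {"dx": -0.015, "dy": -0.036, "dz": 0, "yaw": 1}, {"dx": -0.015, "dy": -0.036, "dz": 0, "yaw": 0}, {"dx": -0.015, "dy": -0.036, "dz": 0, "yaw": 0}, {"dx": -0.015, "dy": -0.036, "dz": 0, "yaw": 0}, {"dx": -0.017, "dy": -0.04, "dz": -0.02, "yaw": 0}, {"dx": 0, "dy": 0, "dz": 0, "yaw": 0}, {"dx": 0, "dy": 0, "dz": 0, "yaw": 0}], gripper=0.04)

```text
t: 8.8
eef_pos: [474.2, -309.3, 139.0]
tcp_rot: [-3.139, -0.001, 1.322]
ft_force: [0.2, 0.5, 0.0]
opening: 0.418
grip_force: 0.0
```

```bash
python3 w.py w5; python3 - <<'E'
from wm import *
d=dict(np.load('w5.npz')); W=cloud(d); c=d['color'].astype(int); mx=c.max(2)
for n,z0,z1 in [('pair',64,82),('ell4',28,44)]:
    s=(mx<100)&(W[...,2]>z0)&(W[...,2]<z1)&(np.hypot(W[...,0]-490,W[...,1]+295)<110)
    s[316:]=0
    print(n,rect(W,s))
E
```

```text
8.8 [ 474.2 -309.3  139. ] [-1.7985e+02 -8.0000e-02  7.5760e+01] 39.73147627159906 [0.2 0.5 0. ] [-0.69  0.52  1.8   0.    0.82 -0.45]
[[0.969, 0.236, 0.071, 493.878], [-0.246, 0.931, 0.27, -231.995], [-0.002, -0.279, 0.96, 289.81], [0.0, 0.0, 0.0, 1.0]] 402.73108297515125 -4.047751762077496
pair (4789, array([ 473.3, -309.3]), array([48.6, 98.5]), 75.6, [[419.6000061035156, -320.6000061035156], [515.0, -345.1000061035156], [527.0999755859375, -298.0], [431.70001220703125, -273.5]], np.float64(71.5))
ell4 (9741, array([ 494. , -290.5]), array([ 97.5, 148.2]), 68.3, [[407.1000061035156, -308.3999938964844], [544.7999877929688, -363.20001220703125], [580.9000244140625, -272.6000061035156], [443.20001220703125, -217.8000030517578]], np.float64(37.0))
```

View pics/w5.png

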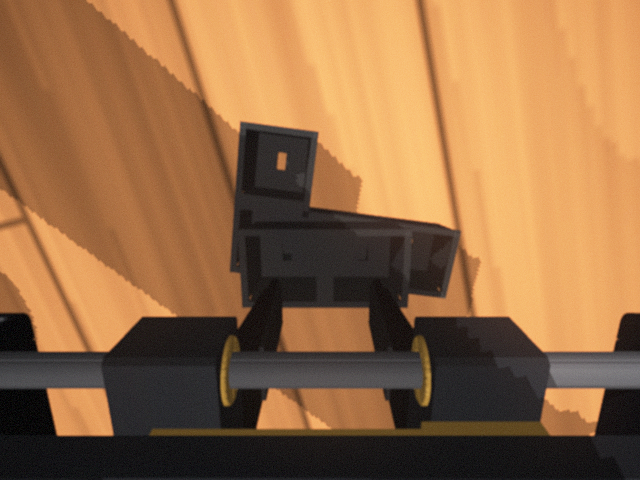

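The view shows pair2's web at u≈325 between the fingers, and ell4 below it with its short arm at (278,160). Going down to pinch.

>>> arm_command(deltas=[{"dx": -0.001, "dy": 0, "dz": -0.025, "yaw": 0}, {"dx": 0, "dy": 0, "dz": -0.025, "yaw": 0}, {"dx": 0, "dy": 0, "dz": -0.015, "yaw": 0}, {"dx": 0, "dy": 0, "dz": -0.01, "yaw": 0}, {"dx": 0, "dy": 0, "dz": 0, "yaw": 0}, {"dx": 0, "dy": 0, "dz": 0, "yaw": 0}])

```text
t: 9.45
eef_pos: [474.5, -308.6, 66.1]
tcp_rot: [3.141, 0.0, 1.325]
ft_force: [0.9, -0.3, 0.6]
opening: 0.422
grip_force: 0.0
```

>>> arm_command(deltas=[{"dx": 0, "dy": 0, "dz": 0, "yaw": 0}, {"dx": 0, "dy": 0, "dz": 0, "yaw": 0}, {"dx": 0, "dy": 0, "dz": 0, "yaw": 0}, {"dx": 0, "dy": 0, "dz": 0, "yaw": 0}, {"dx": 0, "dy": 0, "dz": 0, "yaw": 0}, {"dx": 0, "dy": 0, "dz": 0, "yaw": 0}], gripper=0.0)

```text
t: 10.05
eef_pos: [474.1, -309.1, 65.9]
tcp_rot: [3.141, 0.0, 1.324]
ft_force: [0.3, -0.2, 3.4]
opening: 0.105
grip_force: 30.0
```

>>> arm_command(deltas=[{"dx": 0, "dy": 0, "dz": 0.02, "yaw": 0}, {"dx": 0, "dy": 0, "dz": 0.03, "yaw": 0}, {"dx": 0.005, "dy": 0.017, "dz": 0.014, "yaw": 0}, {"dx": 0.01, "dy": 0.037, "dz": 0, "yaw": 0}, {"dx": 0.01, "dy": 0.037, "dz": 0, "yaw": -1}, {"dx": 0.01, "dy": 0.037, "dz": 0, "yaw": -1}, {"dx": 0.01, "dy": 0.037, "dz": 0, "yaw": -1}, {"dx": 0.01, "dy": 0.037, "dz": 0, "yaw": -0.7}, {"dx": 0.01, "dy": 0.037, "dz": 0, "yaw": 0}, {"dx": 0.01, "dy": 0.037, "dz": 0, "yaw": 0}, {"dx": 0.01, "dy": 0.037, "dz": 0, "yaw": 0}, {"dx": 0.0055, "dy": 0.021, "dz": -0.02, "yaw": 0}, {"dx": 0, "dy": 0, "dz": 0, "yaw": 0}, {"dx": 0, "dy": 0, "dz": 0, "yaw": 0}, {"dx": 0, "dy": 0, "dz": 0, "yaw": 0}], gripper=0.0)

```text
t: 11.55
eef_pos: [564.4, 24.5, 110.0]
tcp_rot: [3.141, 0.0, 1.259]
ft_force: [0.9, 0.5, -1.4]
opening: 0.103
grip_force: 30.0
```

```bash
cat > chk.py <<'E'
from wm import *
import sys
f,z=sys.argv[1],float(sys.argv[2])
d=dict(np.load(f+'.npz')); W=cloud(d); c=d['color'].astype(int); mx=c.max(2); g=mx-c.min(2)
tz=state()['eef_pos'][:2]
m=np.zeros(mx.shape,bool); m[:316]=1
near=m&(np.hypot(W[...,0]-tz[0],W[...,1]-tz[1])<170)
ext('piece',W,near&(mx<100)&(abs(W[...,2]-z)<6))
ext('trayrim',W,near&(g<35)&(mx>90)&(W[...,2]>37)&(W[...,2]<46))
s=near&(mx<75)&(abs(W[...,2]-38.5)<4)&np.isfinite(W[...,2])
q=tf(W[s]); 
lab=np.zeros((200,260),np.uint8)
for x,y in q: 
    i,j=int(100+y),int(130+x)
    if 0<=i<200 and 0<=j<260: lab[i,j]=255
cv2.imwrite('pics/'+f+'_map.png',lab)
E
python3 w.py w6; python3 chk.py w6 115
```

```text
11.55 [564.4  24.5 110. ] [179.99   0.    72.15] 9.77744892934351 [ 0.9  0.5 -1.4] [-0.07  0.56  1.83 -0.    0.75  0.24]
[[0.952, 0.295, 0.085, 588.538], [-0.307, 0.913, 0.267, 100.769], [0.001, -0.28, 0.96, 260.695], [0.0, 0.0, 0.0, 1.0]] 402.73108297515125 -4.0784941278112115
piece 5557 ex [30.  48.5] ey [-23.4  74. ] z 115.5 rect [19.5 98. ] ang 72.2
trayrim 13070 ex [ -6.5 111.4] ey [-86.4  86.9] z 39.5 rect [118.5 174.4] ang 71.9
```

View pics/w6.png

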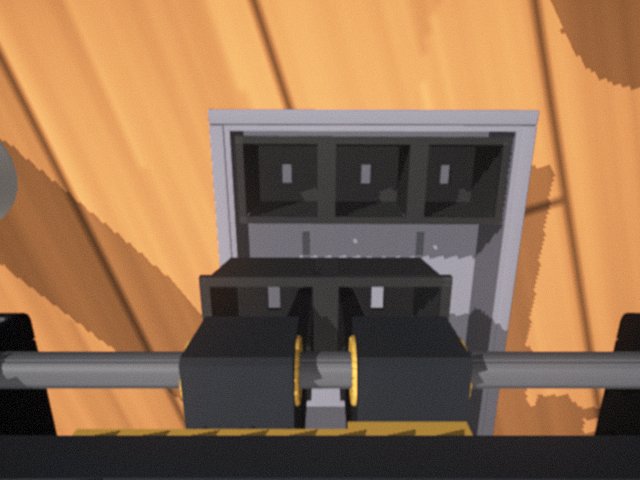

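The view shows strip3 seated, v 135–222, u 235–505, and pair2 held over its slot at u 200–450. I'll check the strip's inner edge, then lower.

```bash
python3 - <<'E'
from wm import *
d=dict(np.load('w6.npz')); W=cloud(d); mx=d['color'].max(2)
s=(mx<100)&(abs(W[...,2]-38.5)<3.5); s[316:]=0; s&=np.hypot(W[...,0]-600,W[...,1]-60)<170
q=tf(W[s]); 
for lo in range(-70,75,20):
    k=(q[:,1]>lo)&(q[:,1]<lo+10)&(q[:,0]<103)&(q[:,0]>40); print(lo,np.percentile(q[k,0],[1,99]).round(1))
E
```

```text
-70 [50.2 97.7]
-50 [50.2 98.1]
-30 [50.6 97.6]
-10 [50.1 98.1]
10 [50.2 98. ]
30 [50.7 98. ]
50 [50.7 98. ]
70 [43.7 98.4]
```

>>> arm_command(deltas=[{"dx": 0, "dy": 0, "dz": -0.02, "yaw": 0}, {"dx": 0, "dy": 0, "dz": -0.02, "yaw": 0}, {"dx": 0, "dy": 0, "dz": -0.012, "yaw": 0}, {"dx": 0, "dy": 0, "dz": -0.01, "yaw": 0}, {"dx": 0, "dy": 0, "dz": -0.008, "yaw": 0}, {"dx": 0, "dy": 0, "dz": -0.006, "yaw": 0}, {"dx": 0, "dy": 0, "dz": 0, "yaw": 0}, {"dx": 0, "dy": 0, "dz": 0, "yaw": 0}], gripper=0.0)

```text
t: 12.4
eef_pos: [564.7, 25.0, 33.9]
tcp_rot: [3.141, -0.0, 1.26]
ft_force: [0.2, 0.3, -0.1]
opening: 0.105
grip_force: 30.0
```

>>> arm_command(deltas=[{"dx": 0, "dy": 0, "dz": 0, "yaw": 0}, {"dx": 0, "dy": 0, "dz": 0, "yaw": 0}, {"dx": 0, "dy": 0, "dz": 0, "yaw": 0}, {"dx": 0, "dy": 0, "dz": 0, "yaw": 0}, {"dx": 0, "dy": 0, "dz": 0.02, "yaw": 0}, {"dx": 0, "dy": 0, "dz": 0.04, "yaw": 0}, {"dx": 0, "dy": 0, "dz": 0.03, "yaw": 0}, {"dx": 0, "dy": 0, "dz": 0.02, "yaw": 0}, {"dx": 0, "dy": 0, "dz": 0, "yaw": 0}, {"dx": 0, "dy": 0, "dz": 0, "yaw": 0}], gripper=0.04)

```text
t: 13.4
eef_pos: [564.4, 25.0, 143.6]
tcp_rot: [3.141, -0.0, 1.26]
ft_force: [0.7, -0.8, -0.7]
opening: 0.425
grip_force: 0.0
```

```bash
python3 w.py w7; python3 chk.py w7 38.5;  python3 - <<'E'
from wm import *
d=dict(np.load('w7.npz')); W=cloud(d); mx=d['color'].max(2)
s=(mx<100)&(abs(W[...,2]-38.5)<3.5); s[316:]=0; s&=np.hypot(W[...,0]-600,W[...,1]-60)<170
q=tf(W[s]); x=np.histogram(q[(q[:,1]>0)&(q[:,1]<50),0],np.arange(30,104,1))[0]; print(dict(zip(range(30,104),x)))
k=q[(q[:,0]<46)]; print('pair ey',np.percentile(k[:,1],[.5,99.5]),'ex',np.percentile(k[:,0],[.5,99.5]), len(k))
E
```

```text
13.4 [564.4  25.  143.6] [179.97  -0.    72.19] 40.40714878996326 [ 0.7 -0.8 -0.7] [-0.07  0.51  1.8  -0.    0.82  0.24]
[[0.952, 0.294, 0.085, 588.47], [-0.306, 0.914, 0.267, 101.296], [0.001, -0.28, 0.96, 294.278], [0.0, 0.0, 0.0, 1.0]] 402.73108297515125 -3.9234032746500134
piece 10576 ex [-13.6  99. ] ey [-76.1  76.5] z 38.5 rect [123.1 152.8] ang 71.9
trayrim 11310 ex [-23.2 111.5] ey [-86.3  87. ] z 39.5 rect [135.4 174. ] ang 72.0
{30: np.int64(27), 31: np.int64(17), 32: np.int64(22), 33: np.int64(24), 34: np.int64(20), 35: np.int64(24), 36: np.int64(17), 37: np.int64(27), 38: np.int64(17), 39: np.int64(25), 40: np.int64(20), 41: np.int64(26), 42: np.int64(21), 43: np.int64(25), 44: np.int64(84), 45: np.int64(135), 46: np.int64(95), 47: np.int64(128), 48: np.int64(99), 49: np.int64(0), 50: np.int64(81), 51: np.int64(140), 52: np.int64(91), 53: np.int64(143), 54: np.int64(84), 55: np.int64(30), 56: np.int64(17), 57: np.int64(30), 58: np.int64(22), 59: np.int64(26), 60: np.int64(25), 61: np.int64(22), 62: np.int64(28), 63: np.int64(23), 64: np.int64(29), 65: np.int64(18), 66: np.int64(29), 67: np.int64(23), 68: np.int64(26), 69: np.int64(31), 70: np.int64(18), 71: np.int64(31), 72: np.int64(17), 73: np.int64(31), 74: np.int64(27), 75: np.int64(21), 76: np.int64(31), 77: np.int64(21), 78: np.int64(27), 79: np.int64(31), 80: np.int64(17), 81: np.int64(32), 82: np.int64(20), 83: np.int64(28), 84: np.int64(32), 85: np.int64(18), 86: np.int64(30), 87: np.int64(31), 88: np.int64(17), 89: np.int64(32), 90: np.int64(29), 91: np.int64(19), 92: np.int64(32), 93: np.int64(30), 94: np.int64(83), 95: np.int64(161), 96: np.int64(154), 97: np.int64(89), 98: np.int64(80), 99: np.int64(0), 100: np.int64(0), 101: np.int64(0), 102: np.int64(0)}
pair ey [-24.09966235  76.3780555 ] ex [-8.15182717 45.96010673] 3017
```

Pair2 is down, edge at 49 with the strip starting at 50. Next is ell4, by its x=25 web.

>>> arm_command(deltas=[{"dx": -0.01, "dy": -0.033, "dz": 0, "yaw": 0}, {"dx": -0.01, "dy": -0.033, "dz": 0, "yaw": 0}, {"dx": -0.01, "dy": -0.033, "dz": 0, "yaw": 0}, {"dx": -0.01, "dy": -0.033, "dz": 0, "yaw": -1}, {"dx": -0.01, "dy": -0.033, "dz": 0, "yaw": -1}, {"dx": -0.01, "dy": -0.033, "dz": 0, "yaw": -1}, {"dx": -0.01, "dy": -0.033, "dz": 0, "yaw": -0.9}, {"dx": -0.01, "dy": -0.033, "dz": 0, "yaw": 0}, {"dx": -0.01, "dy": -0.033, "dz": 0, "yaw": 0}, {"dx": -0.013, "dy": -0.0325, "dz": -0.02, "yaw": 0}, {"dx": 0, "dy": 0, "dz": -0.015, "yaw": 0}, {"dx": 0, "dy": 0, "dz": 0, "yaw": 0}, {"dx": 0, "dy": 0, "dz": 0, "yaw": 0}], gripper=0.04)

```text
t: 14.75
eef_pos: [461.4, -304.0, 108.0]
tcp_rot: [-3.14, -0.001, 1.192]
ft_force: [1.3, 0.0, 0.9]
opening: 0.421
grip_force: 0.0
```

```bash
python3 w.py w8; python3 - <<'E'
from wm import *
d=dict(np.load('w8.npz')); W=cloud(d); c=d['color'].astype(int); mx=c.max(2)
s=(mx<100)&(W[...,2]>31)&(W[...,2]<41)&(np.hypot(W[...,0]-490,W[...,1]+295)<110)
s[316:]=0
n,ce,sz,an,b,z=rect(W,s); print(n,ce,sz,an,b,z)
E
```

```text
14.75 [ 461.4 -304.   108. ] [-1.799e+02 -4.000e-02  6.829e+01] 40.00895034822036 [1.3 0.  0.9] [-0.7   0.55  1.86  0.    0.73 -0.32]
[[0.929, 0.355, 0.105, 490.766], [-0.37, 0.892, 0.259, -229.79], [-0.001, -0.28, 0.96, 258.704], [0.0, 0.0, 0.0, 1.0]] 402.73108297515125 -3.5907237796049003
9160 [ 493.8 -290.4] [ 97.8 148. ] 68.4 [[407.0, -308.70001220703125], [544.5999755859375, -363.20001220703125], [580.5999755859375, -272.20001220703125], [443.1000061035156, -217.6999969482422]] 35.5
```

>>> arm_command(deltas=[{"dx": 0, "dy": 0, "dz": -0.03, "yaw": 0}, {"dx": 0, "dy": 0, "dz": -0.025, "yaw": 0}, {"dx": 0, "dy": 0, "dz": -0.014, "yaw": 0}, {"dx": 0, "dy": 0, "dz": -0.01, "yaw": 0}, {"dx": 0, "dy": 0, "dz": 0, "yaw": 0}, {"dx": 0, "dy": 0, "dz": 0, "yaw": 0}])

```text
t: 15.4
eef_pos: [461.9, -304.6, 30.3]
tcp_rot: [3.141, 0.0, 1.192]
ft_force: [0.1, 0.1, 1.0]
opening: 0.422
grip_force: 0.0
```

>>> arm_command(deltas=[{"dx": 0, "dy": 0, "dz": 0, "yaw": 0}, {"dx": 0, "dy": 0, "dz": 0, "yaw": 0}, {"dx": 0, "dy": 0, "dz": 0, "yaw": 0}, {"dx": 0, "dy": 0, "dz": 0, "yaw": 0}, {"dx": 0, "dy": 0, "dz": 0, "yaw": 0}, {"dx": 0, "dy": 0, "dz": 0, "yaw": 0}], gripper=0.0)

```text
t: 16.0
eef_pos: [461.6, -304.6, 29.9]
tcp_rot: [3.141, 0.0, 1.192]
ft_force: [-1.3, -0.4, 3.9]
opening: 0.103
grip_force: 30.0
```

>>> arm_command(deltas=[{"dx": 0, "dy": 0, "dz": 0.02, "yaw": 0}, {"dx": 0, "dy": 0, "dz": 0.03, "yaw": 0}, {"dx": 0.005, "dy": 0.016, "dz": 0.03, "yaw": 0}, {"dx": 0.01, "dy": 0.033, "dz": 0, "yaw": 1}, {"dx": 0.01, "dy": 0.033, "dz": 0, "yaw": 1}, {"dx": 0.01, "dy": 0.033, "dz": 0, "yaw": 1}, {"dx": 0.01, "dy": 0.033, "dz": 0, "yaw": 0.6}, {"dx": 0.01, "dy": 0.033, "dz": 0, "yaw": 0}, {"dx": 0.01, "dy": 0.033, "dz": 0, "yaw": 0}, {"dx": 0.007, "dy": 0.02, "dz": 0, "yaw": 0}, {"dx": 0, "dy": 0, "dz": 0, "yaw": 0}, {"dx": 0, "dy": 0, "dz": 0, "yaw": 0}, {"dx": 0, "dy": 0, "dz": 0, "yaw": 0}], gripper=0.0)

```text
t: 17.3
eef_pos: [533.3, -71.3, 109.6]
tcp_rot: [-3.141, 0.0, 1.254]
ft_force: [0.3, -0.5, -0.7]
opening: 0.109
grip_force: 30.0
```

```bash
python3 w.py w9; python3 chk.py w9 116
```

```text
17.3 [533.3 -71.3 109.6] [-1.7999e+02  1.0000e-02  7.1850e+01] 10.370470345906172 [ 0.3 -0.5 -0.7] [-0.26  0.53  1.9  -0.    0.71  0.06]
[[0.95, 0.3, 0.087, 557.891], [-0.312, 0.912, 0.267, 4.864], [0.0, -0.281, 0.96, 260.245], [0.0, 0.0, 0.0, 1.0]] 402.73108297515125 -3.7227232870571925
piece 14033 ex [-70.2  -1.5] ey [-73.   74.1] z 115.2 rect [ 69.5 148.7] ang 71.5
trayrim 8292 ex [-68.9  61.6] ey [-86.5  87. ] z 39.5 rect [129.7 174.5] ang 71.5
```

>>> arm_command(deltas=[{"dx": 0, "dy": 0, "dz": -0.02, "yaw": 0.3}, {"dx": 0, "dy": 0, "dz": -0.02, "yaw": 0}, {"dx": 0, "dy": 0, "dz": -0.012, "yaw": 0}, {"dx": 0, "dy": 0, "dz": -0.01, "yaw": 0}, {"dx": 0, "dy": 0, "dz": -0.008, "yaw": 0}, {"dx": 0, "dy": 0, "dz": -0.006, "yaw": 0}, {"dx": 0, "dy": 0, "dz": 0, "yaw": 0}, {"dx": 0, "dy": 0, "dz": 0, "yaw": 0}], gripper=0.0)

```text
t: 18.15
eef_pos: [533.7, -70.5, 33.9]
tcp_rot: [3.141, -0.0, 1.26]
ft_force: [-0.7, 0.4, -0.5]
opening: 0.105
grip_force: 30.0
```

>>> arm_command(deltas=[{"dx": 0, "dy": 0, "dz": 0, "yaw": 0}, {"dx": 0, "dy": 0, "dz": 0, "yaw": 0}, {"dx": 0, "dy": 0, "dz": 0, "yaw": 0}, {"dx": 0, "dy": 0, "dz": 0, "yaw": 0}, {"dx": 0, "dy": 0, "dz": 0.02, "yaw": 0}, {"dx": 0, "dy": 0, "dz": 0.04, "yaw": 0}, {"dx": 0, "dy": 0, "dz": 0.04, "yaw": 0}, {"dx": 0, "dy": 0, "dz": 0.03, "yaw": 0}, {"dx": 0, "dy": 0, "dz": 0, "yaw": 0}, {"dx": 0, "dy": 0, "dz": 0, "yaw": 0}], gripper=0.04)

```text
t: 19.15
eef_pos: [533.5, -70.5, 164.0]
tcp_rot: [3.14, -0.0, 1.26]
ft_force: [-0.1, -0.1, -0.5]
opening: 0.421
grip_force: 0.0
```

```bash
python3 w.py w10; python3 chk.py w10 38.5; cat > edges.py <<'E'
from wm import *
import sys
d=dict(np.load(sys.argv[1]+'.npz')); W=cloud(d); mx=d['color'].max(2)
s=(mx<100)&(abs(W[...,2]-38.5)<3.5); s[316:]=0
q=tf(W[s])
def h(i,lo,hi,r):
    v=q[(q[:,1-i]>lo)&(q[:,1-i]<hi),i]; x=np.histogram(v,np.arange(r[0],r[1]+1))[0]; print('xy'[i],(lo,hi),r[0],x.tolist())
h(0,35,65,(-15,55)); h(0,-15,15,(-65,55)); h(0,-65,-35,(-65,55)); h(1,5,45,(-80,80)); h(1,-40,-10,(-80,80))
E
python3 edges.py w10
```

```text
19.15 [533.5 -70.5 164. ] [179.93  -0.    72.19] 40.01010974755419 [-0.1 -0.1 -0.5] [-0.25  0.45  1.85 -0.    0.84  0.06]
[[0.952, 0.295, 0.084, 557.466], [-0.306, 0.914, 0.267, 5.844], [0.002, -0.28, 0.96, 314.687], [0.0, 0.0, 0.0, 1.0]] 402.73108297515125 -3.5906318721262664
piece 15613 ex [-101.3   76.8] ey [-76.1  76.4] z 38.4 rect [179.9 152.9] ang 72.0
trayrim 11650 ex [-111.4   76.1] ey [-86.5  87.1] z 39.5 rect [188.4 174.1] ang 71.9
x (35, 65) -15 [0, 0, 0, 0, 0, 0, 0, 0, 0, 0, 45, 45, 90, 44, 45, 31, 58, 90, 45, 45, 0, 0, 0, 0, 0, 0, 0, 0, 0, 0, 0, 0, 0, 0, 0, 0, 0, 0, 0, 0, 0, 0, 0, 0, 0, 0, 0, 0, 0, 0, 0, 0, 0, 0, 0, 0, 0, 0, 0, 94, 92, 75, 78, 44, 0, 97, 87, 93, 85, 10]
x (-15, 15) -65 [0, 0, 0, 0, 0, 0, 0, 0, 0, 0, 31, 54, 69, 61, 41, 0, 0, 0, 0, 0, 0, 0, 0, 0, 0, 0, 0, 0, 0, 0, 0, 0, 0, 0, 0, 0, 0, 0, 0, 0, 0, 0, 0, 0, 0, 0, 0, 0, 0, 0, 0, 0, 0, 0, 0, 0, 0, 0, 0, 0, 0, 0, 0, 0, 0, 0, 91, 54, 80, 45, 0, 0, 0, 0, 0, 0, 0, 0, 0, 0, 0, 0, 0, 0, 0, 0, 0, 0, 0, 0, 0, 0, 0, 0, 0, 0, 0, 0, 0, 0, 0, 0, 0, 0, 0, 0, 0, 0, 0, 88, 71, 79, 92, 45, 1, 98, 87, 86, 69, 37]
x (-65, -35)
[... 711 characters left out ...]
, 123, 95, 101, 132, 66, 132, 65, 3, 2, 4, 4, 2, 4, 2, 4, 3, 3, 3, 2, 4, 3, 3, 3, 3, 4, 3, 3, 3, 3, 3, 3, 3, 4, 3, 3, 3, 3, 3, 4, 3, 3, 3, 3, 3, 4, 3, 47, 109, 103, 105, 89, 3, 7, 64, 0, 0, 0]
y (-40, -10) -80 [0, 0, 0, 0, 2, 0, 0, 0, 0, 0, 0, 0, 0, 0, 0, 0, 0, 0, 0, 0, 0, 0, 0, 0, 0, 0, 0, 0, 0, 0, 0, 0, 0, 0, 0, 0, 0, 0, 0, 0, 0, 0, 0, 0, 0, 0, 0, 0, 0, 0, 0, 0, 0, 0, 0, 0, 0, 0, 0, 0, 0, 0, 0, 0, 0, 0, 0, 0, 0, 0, 0, 0, 0, 0, 0, 0, 0, 0, 0, 0, 0, 0, 0, 0, 0, 0, 0, 0, 0, 0, 0, 0, 0, 0, 0, 0, 0, 0, 0, 0, 0, 0, 0, 0, 0, 0, 86, 44, 88, 43, 0, 0, 0, 0, 0, 0, 0, 0, 0, 0, 0, 0, 0, 0, 0, 0, 0, 0, 0, 0, 0, 0, 0, 0, 0, 0, 0, 0, 0, 0, 0, 0, 0, 0, 0, 0, 0, 0, 0, 1, 89, 61, 67, 63, 11, 3, 40, 0, 0, 0]
```

Ell4 is seated, and the remaining slot for ell3 spans ex -50 to 50. Next is the black ell3, by its y=25 web.

>>> arm_command(deltas=[{"dx": 0, "dy": 0.02, "dz": 0.02, "yaw": 0}, {"dx": 0, "dy": 0.035, "dz": 0.02, "yaw": 0}, {"dx": 0, "dy": 0.035, "dz": 0, "yaw": 0}, {"dx": 0, "dy": 0.035, "dz": 0, "yaw": 0}, {"dx": 0, "dy": 0.035, "dz": 0, "yaw": -0.7}, {"dx": 0, "dy": 0.035, "dz": 0, "yaw": -1}, {"dx": 0, "dy": 0.035, "dz": 0, "yaw": -1}, {"dx": 0, "dy": 0.035, "dz": 0, "yaw": 0}, {"dx": -0.01, "dy": 0.035, "dz": 0, "yaw": 0}, {"dx": -0.01, "dy": 0.03, "dz": -0.03, "yaw": 0}, {"dx": -0.008, "dy": 0.02, "dz": -0.036, "yaw": 0}, {"dx": 0, "dy": 0, "dz": -0.03, "yaw": 0}, {"dx": 0, "dy": 0, "dz": 0, "yaw": 0}, {"dx": 0, "dy": 0, "dz": 0, "yaw": 0}], gripper=0.04)

```text
t: 20.6
eef_pos: [505.4, 279.2, 107.1]
tcp_rot: [-3.14, 0.002, 1.213]
ft_force: [0.8, -0.2, 0.6]
opening: 0.424
grip_force: 0.0
```

```bash
python3 w.py w11; python3 - <<'E'
from wm import *
d=dict(np.load('w11.npz')); W=cloud(d); c=d['color'].astype(int); mx=c.max(2)
s=(mx<100)&(W[...,2]>31)&(W[...,2]<41)&(np.hypot(W[...,0]-514,W[...,1]-303)<90)
s[316:]=0
print(rect(W,s))
E
```

```text
20.6 [505.4 279.2 107.1] [-1.7991e+02  9.0000e-02  6.9480e+01] 40.33805245148109 [ 0.8 -0.2  0.6] [ 0.39  0.58  1.8  -0.    0.76  0.75]
[[0.936, 0.337, 0.1, 533.411], [-0.351, 0.898, 0.264, 354.424], [-0.001, -0.282, 0.959, 257.635], [0.0, 0.0, 0.0, 1.0]] 402.73108297515125 -3.8178484323447037
(6751, array([513.3, 303. ]), array([97.8, 98. ]), 69.5, [[450.29998779296875, 274.3999938964844], [542.0, 240.0], [576.2999877929688, 331.6000061035156], [484.5, 365.8999938964844]], np.float64(35.5))
```

View pics/w11.png

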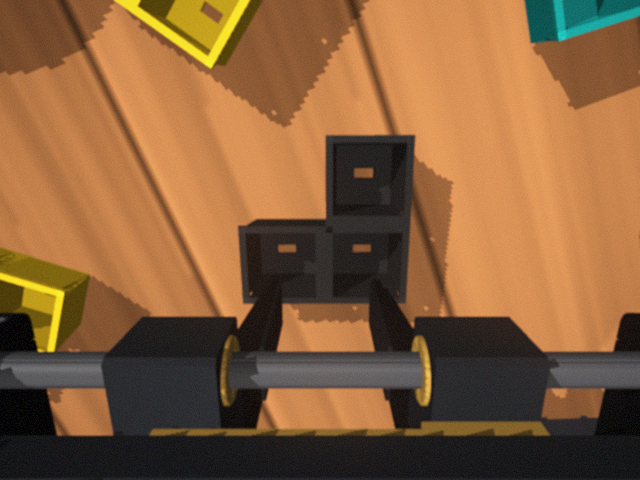

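The view shows the black ell3, corner cell at (365,255), arms to the left and up, with its web at u≈328 between the fingers. The yellow and turquoise ones stay clear. Going down to pinch.

>>> arm_command(deltas=[{"dx": -0.001, "dy": 0, "dz": -0.03, "yaw": 0}, {"dx": 0, "dy": 0, "dz": -0.025, "yaw": 0}, {"dx": 0, "dy": 0, "dz": -0.013, "yaw": 0}, {"dx": 0, "dy": 0, "dz": -0.01, "yaw": 0}, {"dx": 0, "dy": 0, "dz": 0, "yaw": 0}, {"dx": 0, "dy": 0, "dz": 0, "yaw": 0}])

```text
t: 21.25
eef_pos: [505.0, 279.6, 30.5]
tcp_rot: [3.141, -0.001, 1.213]
ft_force: [-0.5, 0.3, 0.2]
opening: 0.424
grip_force: 0.0
```

>>> arm_command(deltas=[{"dx": 0, "dy": 0, "dz": 0, "yaw": 0}, {"dx": 0, "dy": 0, "dz": 0, "yaw": 0}, {"dx": 0, "dy": 0, "dz": 0, "yaw": 0}, {"dx": 0, "dy": 0, "dz": 0, "yaw": 0}, {"dx": 0, "dy": 0, "dz": 0, "yaw": 0}, {"dx": 0, "dy": 0, "dz": 0, "yaw": 0}], gripper=0.0)

```text
t: 21.85
eef_pos: [504.6, 279.6, 29.8]
tcp_rot: [3.141, -0.0, 1.213]
ft_force: [-0.7, 1.0, 2.7]
opening: 0.104
grip_force: 30.0
```

>>> arm_command(deltas=[{"dx": 0, "dy": 0, "dz": 0.02, "yaw": 0}, {"dx": 0.01, "dy": 0, "dz": 0.03, "yaw": 0}, {"dx": 0.012, "dy": -0.018, "dz": 0.03, "yaw": 0}, {"dx": 0.01, "dy": -0.035, "dz": 0, "yaw": 1}, {"dx": 0.01, "dy": -0.035, "dz": 0, "yaw": 1}, {"dx": 0.01, "dy": -0.035, "dz": 0, "yaw": 0.5}, {"dx": 0.01, "dy": -0.035, "dz": 0, "yaw": 0}, {"dx": 0.01, "dy": -0.035, "dz": 0, "yaw": 0}, {"dx": 0.01, "dy": -0.035, "dz": 0, "yaw": 0}, {"dx": 0.01, "dy": -0.035, "dz": 0, "yaw": 0}, {"dx": 0, "dy": -0.035, "dz": 0, "yaw": 0}, {"dx": 0, "dy": -0.02, "dz": 0, "yaw": 0}, {"dx": 0, "dy": 0, "dz": 0, "yaw": 0}, {"dx": 0, "dy": 0, "dz": 0, "yaw": 0}, {"dx": 0, "dy": 0, "dz": 0, "yaw": 0}], gripper=0.0)

```text
t: 23.35
eef_pos: [596.4, -37.6, 109.6]
tcp_rot: [-3.141, -0.0, 1.257]
ft_force: [0.6, 0.1, -0.6]
opening: 0.107
grip_force: 30.0
```

```bash
python3 w.py w12; python3 chk.py w12 116
```

```text
23.35 [596.4 -37.6 109.6] [-179.99   -0.     72.03] 10.133615772600894 [ 0.6  0.1 -0.6] [-0.17  0.6   1.75  0.    0.79  0.14]
[[0.951, 0.297, 0.086, 620.812], [-0.309, 0.913, 0.267, 38.604], [0.0, -0.28, 0.96, 260.285], [0.0, 0.0, 0.0, 1.0]] 402.73108297515125 -3.634059854133511
piece 10944 ex [-18.   49.4] ey [-72.8  24.6] z 115.2 rect [68.4 98.2] ang 72.2
trayrim 21437 ex [-55.4 111.5] ey [-86.1  87.1] z 39.3 rect [168.1 174.5] ang 72.2
```

>>> arm_command(deltas=[{"dx": 0, "dy": -0.001, "dz": -0.02, "yaw": 0}, {"dx": 0, "dy": 0, "dz": -0.02, "yaw": 0}, {"dx": 0, "dy": 0, "dz": -0.006, "yaw": 0}, {"dx": 0, "dy": 0, "dz": -0.006, "yaw": 0}, {"dx": 0, "dy": 0, "dz": -0.006, "yaw": 0}, {"dx": 0, "dy": 0, "dz": -0.006, "yaw": 0}, {"dx": 0, "dy": 0, "dz": -0.006, "yaw": 0}, {"dx": 0, "dy": 0, "dz": -0.006, "yaw": 0}, {"dx": 0, "dy": 0, "dz": 0, "yaw": 0}, {"dx": 0, "dy": 0, "dz": 0, "yaw": 0}], gripper=0.0)

```text
t: 24.4
eef_pos: [596.5, -39.5, 33.6]
tcp_rot: [-3.141, 0.0, 1.256]
ft_force: [-0.2, -0.0, -0.1]
opening: 0.104
grip_force: 30.0
```

No contact force. I'll release, lift, and check every piece from above.

>>> arm_command(deltas=[{"dx": 0, "dy": 0, "dz": 0, "yaw": 0}, {"dx": 0, "dy": 0, "dz": 0, "yaw": 0}, {"dx": 0, "dy": 0, "dz": 0, "yaw": 0}, {"dx": 0, "dy": 0, "dz": 0, "yaw": 0}, {"dx": 0, "dy": 0, "dz": 0.02, "yaw": 0}, {"dx": 0, "dy": 0, "dz": 0.04, "yaw": 0}, {"dx": 0, "dy": 0, "dz": 0.04, "yaw": 0}, {"dx": 0, "dy": -0.02, "dz": 0.04, "yaw": 0}, {"dx": -0.01, "dy": -0.035, "dz": 0.03, "yaw": 0}, {"dx": -0.01, "dy": -0.035, "dz": 0.02, "yaw": 0}, {"dx": -0.01, "dy": -0.035, "dz": 0, "yaw": 0}, {"dx": -0.01, "dy": -0.02, "dz": 0, "yaw": 0}, {"dx": 0, "dy": 0, "dz": 0, "yaw": 0}, {"dx": 0, "dy": 0, "dz": 0, "yaw": 0}], gripper=0.04)

```text
t: 25.8
eef_pos: [556.5, -184.5, 223.7]
tcp_rot: [3.142, -0.0, 1.255]
ft_force: [0.7, 0.7, 0.8]
opening: 0.421
grip_force: 0.0
```

```bash
python3 w.py w13; python3 - <<'E'
from wm import *
d=dict(np.load('w13.npz')); W=cloud(d); c=d['color'].astype(int); mx=c.max(2)
q=tf(W); z=W[...,2]
cells=dict(strip=[(75,-50),(75,0),(75,50)],pair=[(25,0),(25,50)],ell4=[(-75,50),(-75,0),(-75,-50),(-25,50)],ell3=[(-25,-50),(25,-50),(-25,0)])
for k,cs in cells.items():
    P=[]
    for x,y in cs:
        dx=abs(q[...,0]-x);dy=abs(q[...,1]-y); m=np.maximum(dx,dy)
        s=(m<24)&(m>20.5)&(z>32)&(z<60); 
        P.append(W[s]); fl=np.median(z[(m<10)]); print(k,(x,y),s.sum(),'rim',np.percentile(z[s],[10,50,90]).round(1) if s.any() else None,'floor',fl.round(1))
    P=np.vstack(P); A=np.c_[P[:,:2]-P[:,:2].mean(0),np.ones(len(P))]; co=np.linalg.lstsq(A,P[:,2],rcond=None)[0]; print('  tilt',co[:2].round(3),'z',co[2].round(1))
v=np.zeros((480,640,3),np.uint8)
E
```

```text
25.8 [ 556.5 -184.5  223.7] [ 1.800e+02 -1.000e-02  7.192e+01] 40.0291794427522 [0.7 0.7 0.8] [-0.43  0.45  1.67  0.    1.03 -0.12]
[[0.95, 0.299, 0.087, 580.944], [-0.311, 0.912, 0.267, -108.366], [0.001, -0.28, 0.96, 374.402], [0.0, 0.0, 0.0, 1.0]] 402.73108297515125 -3.929516027463251
strip (75, -50) 0 rim None floor nan
strip (75, 0) 0 rim None floor nan
strip (75, 50) 0 rim None floor nan
  tilt [0. 0.] z 0.0
pair (25, 0) 0 rim None floor nan
pair (25, 50) 0 rim None floor nan
  tilt [0. 0.] z 0.0
ell4 (-75, 50) 1039 rim [37.3 38.4 39.4] floor 4.8
ell4 (-75, 0) 1071 rim [37.4 38.5 39.5] floor 4.8
ell4 (-75, -50) 1065 rim [37.6 38.6 39.5] floor 4.8
ell4 (-25, 50) 847 rim [37.2 38.3 39.5] floor 4.7
  tilt [ 0.    -0.004] z 38.4
ell3 (-25, -50) 724 rim [37.5 38.5 39.5] floor 4.9
ell3 (25, -50) 0 rim None floor nan
ell3 (-25, 0) 737 rim [37.5 38.5 39.4] floor 4.8
  tilt [-0.001 -0.004] z 38.5
  return _methods._mean(a, axis=axis, dtype=dtype,
  ret = ret.dtype.type(ret / rcount)
<stdin>:11: RuntimeWarning: Mean of empty slice.
  ret = um.true_divide(
```

View pics/w13.png

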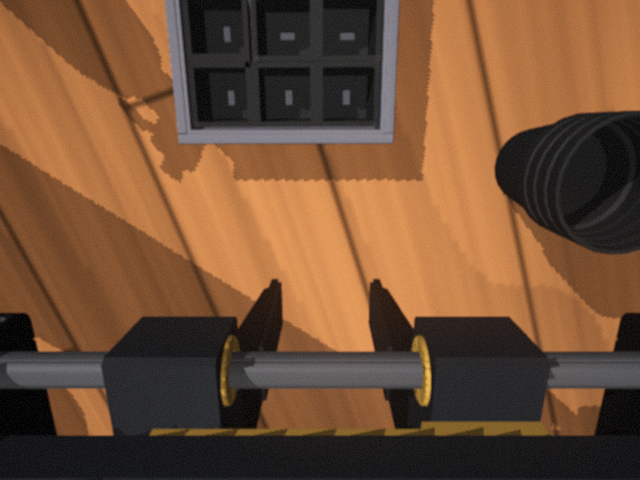

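The lower half of the tray shows ell4 and ell3 flat at (180–395, 0–140), rims at 38.5. I'll check the other half numerically from the top and scene cameras before handing in.

```bash
python3 - <<'E'
from wm import *
cells=dict(strip=[(75,-50),(75,0),(75,50)],pair=[(25,0),(25,50)],ell4=[(-75,50),(-75,0),(-75,-50),(-25,50)],ell3=[(-25,-50),(25,-50),(-25,0)])
for n in ['top','scene']:
  d=snap(n); W=cloud(d); q=tf(W); z=W[...,2]
  for k,cs in cells.items():
    P=[];o=[]
    for x,y in cs:
        m=np.maximum(abs(q[...,0]-x),abs(q[...,1]-y)); s=(m<24)&(z>32)&(z<70); P.append(W[s])
        o.append((int(s.sum()),np.percentile(z[s],[50,95]).round(1).tolist() if s.any() else None,round(float(np.nanpercentile(z[m<12],20)),1) if (m<12).any() else None))
    P=np.vstack(P); A=np.c_[P[:,:2]-P[:,:2].mean(0),np.ones(len(P))]; co=np.linalg.lstsq(A,P[:,2],rcond=None)[0]
    print(n,k,o,'tilt',co[:2].round(3),'z',co[2].round(1))
E
```

```text
top strip [(181, [39.6, 42.7], 4.6), (186, [39.8, 43.1], 4.5), (182, [39.7, 42.8], 4.4)] tilt [-0.001 -0.001] z 39.6
top pair [(178, [39.5, 43.1], 4.3), (185, [40.0, 42.7], 4.8)] tilt [-0.006  0.001] z 39.5
top ell4 [(183, [39.5, 42.8], 4.1), (181, [39.3, 42.6], 4.6), (177, [39.8, 42.2], 4.1), (184, [39.8, 42.4], 4.2)] tilt [-0.003  0.003] z 39.3
top ell3 [(182, [39.5, 42.1], 3.9), (180, [39.6, 42.8], 4.2), (178, [39.3, 42.7], 3.8)] tilt [-0.001 -0.001] z 39.3
scene strip [(176, [38.5, 41.8], 3.9), (167, [38.3, 41.4], 4.0), (162, [38.0, 42.1], 3.0)] tilt [0.005 0.008] z 38.1
scene pair [(152, [38.7, 41.3], 3.7), (149, [38.5, 41.5], 3.8)] tilt [0.007 0.01 ] z 38.3
scene ell4 [(124, [38.2, 41.5], 4.5), (133, [38.5, 41.8], 3.8), (137, [38.5, 42.0], 4.6), (138, [38.3, 41.7], 2.4)] tilt [0.009 0.009] z 38.1
scene ell3 [(159, [38.4, 41.5], 4.4), (154, [38.7, 41.9], 5.0), (149, [38.6, 42.4], 5.1)] tilt [-0.003  0.01 ] z 38.2
```

All twelve cells are flat, with rims at about 39 mm, floors fully down and tilt under 0.014. Handing in.

```bash
python3 -c "
from cell import job_done; print(job_done())"
```

```text
the job is handed in; nothing more can be done
None
```

I handed the job in at about 26 s: all four black pieces measured flat and upright side by side in the tray, and I never touched the pots, clay pot or spray bottle; no verdict came back.

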